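Hallmark the large bangle on the bench marking press

TASK

Hallmark the large bangle on the marking press: hang it over the free end of the press's horn, slide it back along the horn until it sits squarely against the shoulder under the punch, and let go of it. Then press the black palm knob all the way down to its stop and let it spring back up, leaving the bangle on the horn. Never bring the punch down on the bare horn, do not drop the bangle on the bench, and leave the two smaller bangles standing in their block and the other things on the bench where they are.

Things in the scene. Friction and masses are not known exactly. Their poses are not given: they have to be found in the camera images.
- bangle: The large bangle, to be marked: plain rigid silver-coloured hoop, 74 mm outside and 64 mm inside diameter, band 14 mm wide (along the hoop's axis) and 5 mm thick, 55 to 115 g. Origin at the hoop's centre; its y axis is the hoop's axis. It starts standing on its rim in one of the block's three slots (which one varies), its centre 49 mm and its top 86 mm above the bench.
- small_a: A smaller bangle, to be left alone: same look, 58 mm outside diameter, 50 mm inside, 14 mm wide. Origin at the hoop's centre, y axis along the hoop's axis. Stands in another slot, its top 70 mm above the bench.
- small_b: The other smaller bangle, to be left alone: as small_a.
- rack: Fixed dark wooden bangle block, 88 x 176 x 28 mm high, origin under its centre. Three slots at y = -60, 0 and +60 mm, each 66 mm long in x, 15.5 mm wide in y and 16 mm deep: every bangle's axis lies along the block's y axis.
- press: Fixed hand marking press, grey enamel, 263 mm high. Origin on the bench straight below the punch, z up. A level round steel horn sticks out to its own -x; the column (46 mm square, 208 mm high) stands at x = 51 to 97 mm. Base plate 18 mm high, x = -90 to 117 mm, 105 mm wide. A bangle hanging home on the horn has its centre at x = 0, y = 0, z = 73 mm, its axis along x.
- anvil (a point): Point on the top line of the horn straight below the punch, 105 mm above the bench; axes as the press. 7 mm further (+x) the horn meets the shoulder, a boss of 38 mm diameter on the same axis, which stops a 14 mm wide bangle right under the punch. The punch tip (7 mm diameter, in a 13 mm holder) is 17 mm above this point when up, 12 mm above a hanging bangle.
- horn_tip (a point): Point on the top line of the horn at its free end, 105 mm above the bench and 130 mm from anvil; axes as the press. The horn is a smooth bar of 24 mm diameter, free all round from here to the shoulder. The ram barrel's near face is 114 mm and the palm knob's edge 109 mm from this end, so that an upright gripper has room only over the horn's outer third.
- ram (a joint): Travel of the press's ram, palm knob and punch in m: 0 = up, 0.012 = down at its stop, where the punch meets the bangle's band. A return spring pushes it up: about 3.5 N to start it moving, 10.5 N at the stop.
- knob_top (a point): Centre of the top of the black palm knob (mushroom, 42 mm diameter) on the ram, 263 mm above the bench when up; press straight down. Below it the ram runs in a round barrel of 31 mm diameter, 158 to 212 mm above the bench: to push a bangle home under the barrel, a gripper must lean back about 45 degrees, fingers pointing down and towards the shoulder.
- mould: Bystander: coral red rubber mould block lying on the bench in front of the block and the press, on the robot's side, 85 x 60 x 24 mm, origin under its centre.
- mould_b: Bystander: a second coral red rubber mould block, 85 x 60 x 24 mm, origin under its centre.
- frame: Bystander: rectangular aluminium mould frame lying flat, 105 x 80 x 20 mm, origin under its centre.
- block: Bystander: square dark steel bench block, 65 x 65 x 22 mm, origin under its centre.
- mandrel: Bystander: tapered steel ring mandrel lying along its x axis, 300 mm long, 25 mm thick, origin under its middle.
- pliers: Bystander: small pliers lying flat, 160 mm long, 12 mm high, jaws to its +x, origin under the joint.
There are look-alikes about, which are no part of the job. What is shaped like the bangle but pink is not meant.

How it is judged (in metres and radians):
On the way, in this order (a step that is already met when the one before it is completed fails the run):
1. the large bangle hangs on the horn, squarely against the shoulder under the punch, with no finger on it (x of bangle in the frame of anvil between -0.0035 and 0.0035 m and z of bangle in the frame of anvil between -0.037 and -0.028 m and y of bangle in the frame of anvil between -0.012 and 0.012 m and angle between the y axis of bangle and the x axis of press, either way round below 0.12 rad and contact force between the fingers and bangle below 0.1 N), for 0.2 s.
2. the palm knob is pressed down to its stop with the bangle under the punch (value of joint ram above 0.0105 m and x of bangle in the frame of anvil between -0.004 and 0.004 m and angle between the y axis of bangle and the x axis of press, either way round below 0.12 rad), for 0.1 s.
At the end, for the whole second after the job is handed in: The large bangle hangs at rest on the horn against the shoulder: its centre within 4 mm of the punch axis along the horn, within 12 mm sideways and 28 to 37 mm below the horn's top line, its axis within 0.12 rad of the horn's; the ram is back up (under 1 mm) (value of joint ram below 0.001 m and x of bangle in the frame of anvil between -0.004 and 0.004 m and z of bangle in the frame of anvil between -0.037 and -0.028 m and y of bangle in the frame of anvil between -0.012 and 0.012 m and angle between the y axis of bangle and the x axis of press, either way round below 0.12 rad and linear speed of bangle below 0.03 m/s); the robot touches nothing.
It fails at once if the punch is brought down on the bare horn (ram past 6 mm while the large bangle is not under it) (value of joint ram above 0.006 m and (x of bangle in the frame of anvil below -0.007 m or x of bangle in the frame of anvil above 0.007 m or horizontal distance between bangle and anvil above 0.02 m)).
It fails at once if the large bangle is dropped or put down on the bench (its centre below 42 mm) (height (world z) of bangle below 0.042 m).
It fails at once if a smaller bangle is moved from its slot (15 mm) or tipped (0.35 rad) (distance of any of small_a, small_b from where it was at the start of the episode above 0.015 m or angle between the y axis of any of small_a, small_b and the y axis of rack, either way round above 0.35 rad).
It fails at once if another thing on the bench is moved by more than 20 mm (distance of any of mould, mould_b, frame, block, mandrel, pliers from where it was at the start of the episode above 0.02 m).
It also fails if it takes over 64 s, if anything falls off the work surface, if the arm or the gripper's body presses on something with over 40 N, if the wrist force passes 120 N, or if a joint passes its speed limit or range.

ROBOT

A 6-joint arm with a two-finger parallel gripper is mounted at the origin on the work surface. World frame = base frame: x ahead of the robot, y to its left, z up, the work surface at z = 0. Lengths are in mm, angles in rad, forces in N, time in s.
With the tool pointing down it reaches from about 275 to 750 mm from the base axis. Payload 10.2 kg.
Tool frame: the origin (TCP) lies at the very end of the fingers, on their centre line; the grasp point (between the pads) lies 19 mm behind it; x points along the fingers, y is the direction in which the jaws open and shut, and the axes are right-handed (so a half turn about x gives the same grasp; the last joint's range is limited). The gripper opens to 85 mm and grips with 20 to 120 N. Pads are 22 mm wide; open, the fingers measure 114 mm over their backs; the gripper's body (76 mm by 85 mm) begins 54 mm behind the grasp point. The pads swing forward as they close: fully open they stand 13 mm farther back than shut.
Start: joints at [1.01, 0.313, 1.498, -0, 1.331, -0.223], TCP at [174.004, 495.332, 231.294] pointing down, gripper open.
Joint ranges: [-2.94, 2.94], [-0.97, 2.17], [0.19, 2.56], [-1.23, 4.37], [0.02, 3.11], [-2.88, 2.88]. Speed limits (rad/s): [2.39, 2.39, 3.01, 3.14, 3.14, 3.14].

INTERFACE

Orientations are given as a unit quaternion [w, x, y, z].
In Python, from rig import ctrl, viewer, finish_job gives the robot as it stands.
- The arm moves only by the tool carry_out, never from a script. Its argument "targets" is a list of rows, each an object of numbers: "x", "y", "z": the shift along the world's x, y, z in m; "ax", "ay", "az": the turn, a rotation vector about the world's x, y, z in rad; "hand": the opening, from -1 (shut) to 1 (fully open). A call has 1 to 5 rows; each row is the pose to reach, as a shift and turn from the pose commanded when the call began; what a row does not reach only later rows make up. A row lasts 1/8 s, in which the tool goes at most 62.5 mm and 10.7 degrees, less where a joint would pass 70% of its speed; a pose out of reach is approached as far as the arm can. A call with a gripper value outside its range is refused whole. The fingers move at their own pace and stop on an object; "grip_force" is the grip in N (left out, the last holds). Time passes only in rows, so rows that repeat a pose let the fingers close. It gives the time, the measured TCP pose, the force and the opening at its end, in the units of the state.
- ctrl.sense(): the state, without advancing time (a new reading comes with each control period).
- viewer.capture(name): name is "scene" or "side" or "wrist"; returns the picture (480x640x3 uint8, blue, green, red); there is no depth.
- viewer.camera_info(name): a dict with "fx", "fy", "cx", "cy" (pixels), "k1" (the pictures are not rectified: a ray, as slopes to the right and down, at radius r is drawn at 1 + k1 r^2 times it, then the intrinsics apply), "R" (3x3) and "t" (3): a world point X has camera coordinates R X + t. Camera axes: x right, y down, z forward; pixel columns grow to the right and rows downward; lengths in mm; the calibration is good to about 2 mm. A picture is of the moment at which its call begins: read the wrist's pose just before it. camera_info takes no time and is no camera call; for the wrist camera it gives the pose at the moment of the call.
- finish_job(): hands the job in, once; it reports no verdict.
The state is a dict: "time_s": time; "joints": joint angles; "dq": joint speeds; "tau": joint torques, N m; "eef_pos": TCP position; "ee_rot": TCP orientation; "force": force on the tool from outside, world axes, zero at the start; "wrist_torque": the same for the moment, N m; "grip_width": opening from 0.0 (shut) to 1.0 (fully open).
Only numpy, scipy, OpenCV 4.12 (cv2) and the standard library are available. Lean on these libraries where they do the work, as an engineer would, in place of code of your own. Each camera call takes 0.05 s, during which the arm holds its last target. There are 200 camera calls.

## Working session

There is one attempt and no reset: what is moved stays moved. The work goes in short steps, Python scripts to look and compute and a tool call to move; the robot and the scene stay as the last step left them, time stands still between calls to the robot, and variables do not carry over. Pictures are saved under pics/ and viewed, about 8 in all and at most 12, crops included, and the job is handed in when it is done.

Besides the shell and the picture viewer there is one more tool, called after "Emit:" by a JSON object that holds its "method" and its "body", one argument or row to a line. carry_out: Moves the arm, as the interface text tells. Its arguments: {"type":"object","properties":{"targets":{"type":"array"},"grip_force":{"type":"number"}},"required":["targets"]}

```bash
mkdir -p pics; ls
python3 - <<'E'
from rig import ctrl, viewer
import cv2,numpy as np
s=ctrl.sense(); print(s)
for n in ("scene","side"):
    im=viewer.capture(n); cv2.imwrite(f"pics/{n}0.png",im)
    print(n,viewer.camera_info(n))
E
```

```text
pics
{'time_s': 0.0, 'joints': array([ 1.00959615e+00,  3.13445114e-01,  1.49843537e+00, -5.11480286e-06,
        1.33100470e+00, -2.23408161e-01]), 'dq': array([ 0.00021836, -0.00172951, -0.00085426, -0.00088901, -0.00087057,
       -0.00063233]), 'tau': array([-1.17176191e-03, -4.12258458e+01, -2.59744585e+01, -2.35593934e-04,
        4.11848261e-03,  9.16201174e-06]), 'eef_pos': array([173.86345078, 495.10176347, 230.73822365]), 'ee_rot': array([ 0.69687216,  0.11843714,  0.69721833, -0.11928301]), 'force': array([-0.33410164, -0.14840364,  0.6802365 ]), 'wrist_torque': array([ 0.00313685,  0.01333643, -0.01079048]), 'grip_width': 0.9975817579733778}
scene {'fx': 516.2534561444046, 'fy': 516.2534561444046, 'cx': 312.83345373120216, 'cy': 246.21864131211305, 'k1': 0.05160271129819055, 'R': array([[-0.66628155,  0.74560545, -0.01189129],
       [ 0.60393221,  0.53018949, -0.59511763],
       [-0.43741832, -0.40369743, -0.80355062]]), 't': array([ 311.07418056, -257.22061373, 1769.9574871 ])}
side {'fx': 531.8740713571489, 'fy': 531.8740713571489, 'cx': 321.0189637817078, 'cy': 234.30687613818102, 'k1': -0.052653844199943456, 'R': array([[-0.91806794, -0.39612625, -0.01533826],
       [-0.25951603,  0.62980616, -0.73211722],
       [ 0.29967098, -0.66815282, -0.68100595]]), 't': array([ 499.27838335,  230.00008889, 1321.74708281])}
```

View pics/scene0.png

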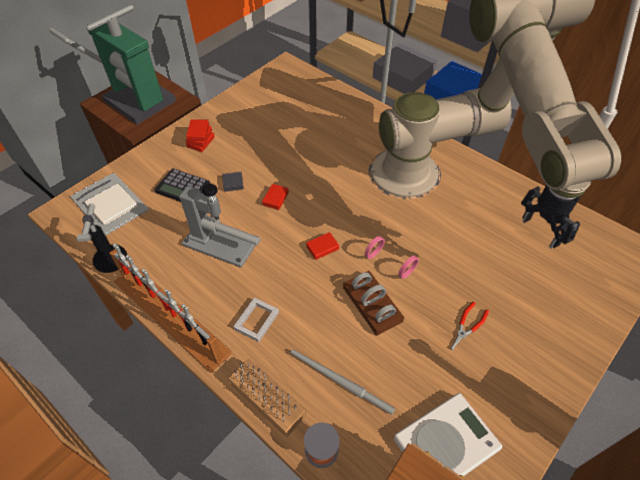

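View pics/side0.png

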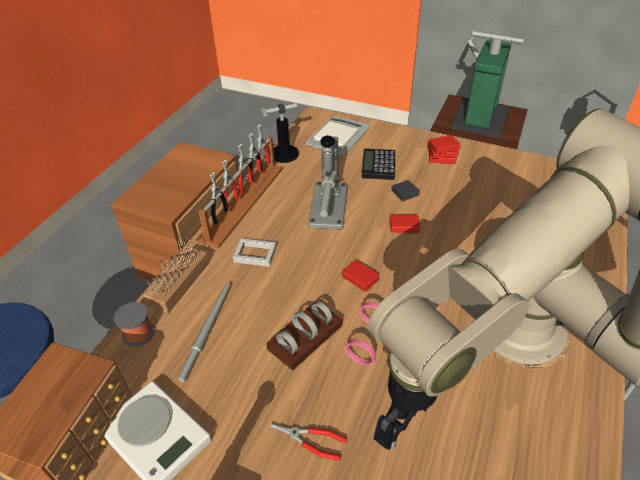

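The candidates are three silver hoops in the block, at scene (363,280), (375,295) and (386,312). The middle one looks largest. The pink hoops at (375,247) and (409,266) are decoys. I'll check this in one close crop composite.

```bash
cat > h.py <<'E'
import numpy as np,cv2
from scipy.optimize import least_squares
def proj(ci,X):
    c=np.atleast_2d(X)@np.array(ci["R"]).T+ci["t"]; s=c[:,:2]/c[:,2:]
    s=s*(1+ci["k1"]*(s**2).sum(1,keepdims=True))
    return s*[ci["fx"],ci["fy"]]+[ci["cx"],ci["cy"]]
def place(p,xyt):
    c,s=np.cos(xyt[2]),np.sin(xyt[2]); p=np.atleast_2d(np.float64(p))
    return np.c_[xyt[0]+c*p[:,0]-s*p[:,1],xyt[1]+s*p[:,0]+c*p[:,1],p[:,2]]
def fit(obs,x0):
    # obs: list of (ci, local pts, pixels)
    f=lambda v:np.concatenate([(proj(ci,place(P,v))-px).ravel() for ci,P,px in obs])
    r=least_squares(f,x0,x_scale=[100,100,1],loss="soft_l1"); return r.x,f(r.x)
E
python3 - <<'E'
import cv2,numpy as np
a=cv2.imread("pics/scene0.png");b=cv2.imread("pics/side0.png")
def c(im,x,y,w,h): return cv2.resize(im[y:y+h,x:x+w],(400,300),interpolation=cv2.INTER_CUBIC)
# scales: rack 4x, press 100x75(x4)
o=np.vstack([np.hstack([c(a,325,265,100,75),c(b,257,295,100,75)]),np.hstack([c(a,168,175,120,90),c(b,270,130,140,105)])])
cv2.imwrite("pics/c1.png",o)
E
```

```text
(no output)
```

View pics/c1.png

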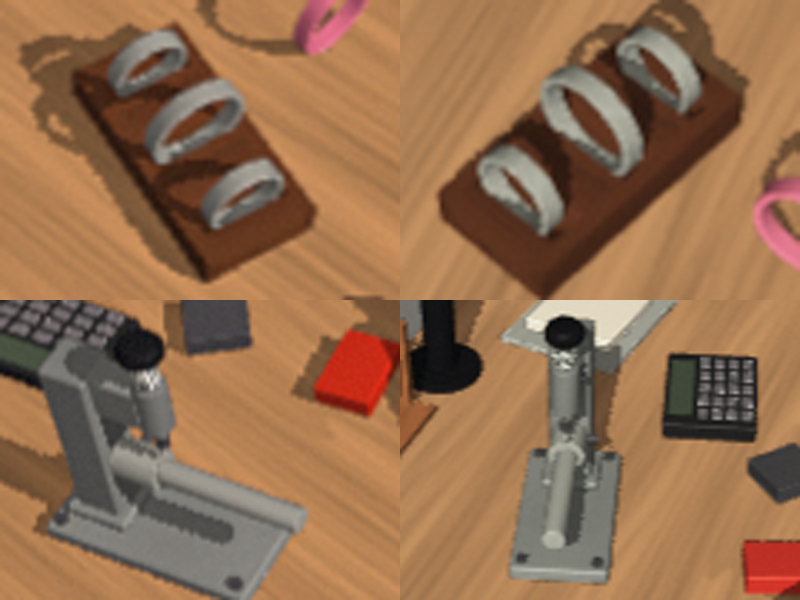

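The middle hoop, at scene (374,295), is clearly the large one. The press is also visible: horn tip at scene (258,237), knob at (209,187). Next I'll fit the poses.

```bash
cat > m.py <<'E'
from h import *
from rig import viewer
A,B=viewer.camera_info("scene"),viewer.camera_info("side")
f=lambda l,o,s:np.array(o[:2])+(np.array(l,float)-o[2:])*s
ra=f([(77,72),(178,25),(315,210),(208,245)],(325,265,0,0),.25)
rb=f([(440,195),(640,25),(742,97),(540,270)],(257,295,400,0),.25)
R,e=fit([(A,[(44,-88,28),(-44,-88,28),(-44,88,28),(44,88,28)],ra),(B,[(44,88,28),(44,-88,28),(-44,-88,28),(-44,88,28)],rb)],[450,150,-.78])
print("rack",R,e.round(1))
pa=f([(138,335),(297,515),(48,527)],(168,175,0,300),.3)
pb=f([(567,322),(555,540),(513,572),(607,575),(620,455)],(270,130,400,300),.35)
P,e=fit([(A,[(0,0,263),(-130,0,93),(117,52.5,18)],pa),(B,[(0,0,263),(-130,0,93),(-90,52.5,18),(-90,-52.5,18),(117,-52.5,18)],pb)],[450,-300,-1.57])
print("press",P,e.round(1))
c=[np.array(viewer.camera_info(n)["R"]) for n in("scene","side")]
E
python3 m.py
```

```text
rack [ 4.82537294e+02  2.39304824e+02 -3.43995638e-01] [-0.9 -1.8 -0.  -2.5  0.5 -1.6 -0.1  3.6 -1.1 -0.5 -0.3 -0.2  0.1  0.3
 -0.1  2.1]
press [ 618.6864216  -229.62185546   -1.25266932] [ 0.1  0.   2.1 -0.2 -1.1 -1.5 -0.9  0.7  0.   0.9 -1.4 -0.9  0.9 -0.2
  0.  -0.7]
```

Run:
```python
from rig import ctrl,viewer
from scipy.spatial.transform import Rotation as Ro
import numpy as np
q=ctrl.sense()["ee_rot"];M=Ro.from_quat(np.r_[q[1:],q[0]]).as_matrix();print(M.round(3),"jaw yaw",np.arctan2(M[1,1],M[0,1]))
c=viewer.camera_info("wrist");C=-np.array(c["R"]).T@c["t"];print("cam",C,"look",np.array(c["R"])[2],c["fx"])
print("cam in tool",M.T@(C-ctrl.sense()["eef_pos"]), M.T@np.array(c["R"])[2])
```

```text
[[-0.001  0.331  0.943]
 [-0.001  0.943 -0.331]
 [-1.    -0.001 -0.   ]] jaw yaw 1.2330290130168062
cam [104.43097106 518.91135322 373.98540592] look [ 0.27211195 -0.09667704 -0.9573968 ] 341.2624101171071
cam in tool [-143.16700204   -0.73869471  -73.4377094 ] [9.57328791e-01 2.71610981e-05 2.89001013e-01]
```

Emit:
{"method": "carry_out", "body": {
  "targets": [
    {"x":0.031,"y":-0.026,"az":-0.158},
    {"x":0.062,"y":-0.052,"az":-0.316},
    {"x":0.093,"y":-0.078,"az":-0.474},
    {"x":0.124,"y":-0.104,"az":-0.632},
    {"x":0.155,"y":-0.13,"az":-0.79}
  ]
}}

```text
invalid input at $.targets[0]: expected keys x, y, z, ax, ay, az, hand
```

Emit:
{"method": "carry_out", "body": {
  "targets": [
    {"x":0.031,"y":-0.026,"az":-0.158},
    {"x":0.062,"y":-0.052,"az":-0.316},
    {"x":0.093,"y":-0.078,"az":-0.474},
    {"x":0.124,"y":-0.104,"az":-0.632},
    {"x":0.153,"y":-0.126,"az":-0.787}
  ]
}}

```text
invalid input at $.targets[0]: expected keys x, y, z, ax, ay, az, hand
```

Emit:
{"method": "carry_out", "body": {
  "targets": [
    {"z":0.0},
    {"z":0.0},
    {"z":0.0}
  ]
}}

```text
invalid input at $.targets[0]: expected keys x, y, z, ax, ay, az, hand
```

```bash
cat >> h.py <<'E'
def look(tag,crop=None,s=1):
    from rig import ctrl,viewer
    import json
    ci=viewer.camera_info("wrist"); im=viewer.capture("wrist"); cv2.imwrite(f"pics/{tag}.png",im)
    json.dump({k:np.array(v).tolist() for k,v in ci.items()},open(f"{tag}.json","w"))
    st=ctrl.sense(); print(st["time_s"],st["eef_pos"].round(1),st["ee_rot"].round(3),st["force"].round(1))
E
python3 -c "
from h import *; look('w1')"
```

```text
0.15 [173.9 495.2 230.9] [ 0.697  0.119  0.697 -0.119] [-0.   0.8 -0.3]
```

View pics/w1.png

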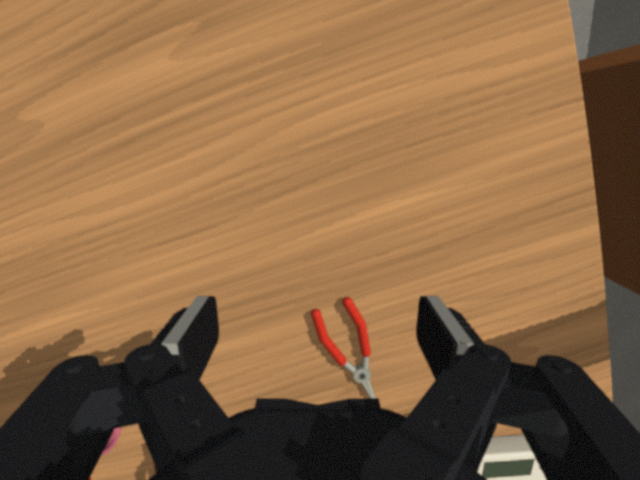

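All keys are required in every row, so nothing moved. The picture shows only the open fingers and the pliers.

Emit:
{"method": "carry_out", "body": {
  "targets": [
    {"x":0.031,"y":-0.026,"z":0,"ax":0,"ay":0,"az":-0.158,"hand":1},
    {"x":0.062,"y":-0.052,"z":0,"ax":0,"ay":0,"az":-0.316,"hand":1},
    {"x":0.093,"y":-0.078,"z":0,"ax":0,"ay":0,"az":-0.474,"hand":1},
    {"x":0.124,"y":-0.104,"z":0,"ax":0,"ay":0,"az":-0.632,"hand":1},
    {"x":0.155,"y":-0.13,"z":0,"ax":0,"ay":0,"az":-0.79,"hand":1}
  ]
}}

```text
time_s: 0.78
eef_pos: [329.8, 364.3, 231.2]
ee_rot: [0.597, 0.379, 0.597, -0.38]
force: [0.1, -0.1, 0.1]
grip_width: 0.999
```

Emit:
{"method": "carry_out", "body": {
  "targets": [
    {"x":0.031,"y":-0.026,"z":0,"ax":0,"ay":0,"az":-0.158,"hand":1},
    {"x":0.062,"y":-0.052,"z":0,"ax":0,"ay":0,"az":-0.316,"hand":1},
    {"x":0.093,"y":-0.078,"z":0,"ax":0,"ay":0,"az":-0.474,"hand":1},
    {"x":0.124,"y":-0.104,"z":0,"ax":0,"ay":0,"az":-0.632,"hand":1},
    {"x":0.153,"y":-0.126,"z":0,"ax":0,"ay":0,"az":-0.787,"hand":1}
  ]
}}

```text
time_s: 1.4
eef_pos: [482.9, 238.2, 231.1]
ee_rot: [-0.405, -0.579, -0.405, 0.579]
force: [0.2, 1.0, 1.0]
grip_width: 0.998
```

Emit:
{"method": "carry_out", "body": {
  "targets": [
    {"x":0,"y":0,"z":0,"ax":0,"ay":0,"az":0,"hand":1},
    {"x":0,"y":0,"z":0,"ax":0,"ay":0,"az":0,"hand":1}
  ]
}}

```text
time_s: 1.65
eef_pos: [481.4, 239.7, 231.1]
ee_rot: [-0.407, -0.578, -0.408, 0.578]
force: [0.1, -0.3, -0.1]
grip_width: 0.998
```

```bash
python3 -c "
from h import *; look('w2')"
```

```text
1.7 [481.3 239.9 231.2] [-0.408 -0.578 -0.408  0.578] [ 0.2 -0.8  0.7]
```

View pics/w2.png

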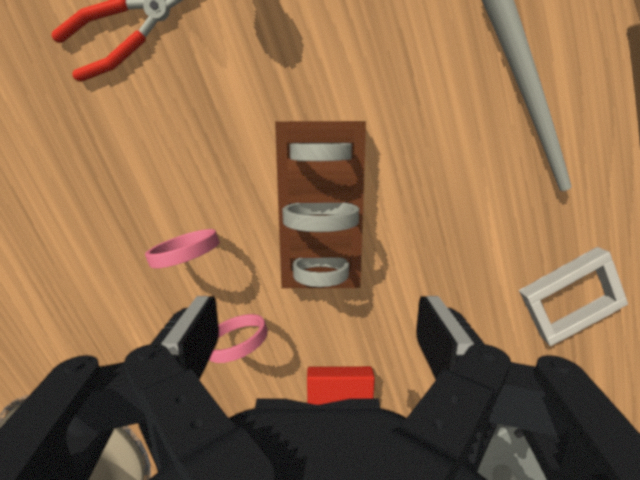

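The wrist view shows the block's top corners at (276,122), (366,121), (361,287) and (282,288). The large bangle is in the middle slot, spanning 283 to 360 px across at row 215, with the small ones above and below it.

Run:
```python
from h import *;import json
c=json.load(open("w2.json"))
R,e=fit([(c,[(-44,88,28),(44,88,28),(44,-88,28),(-44,-88,28)],[(276,122),(366,121),(361,287),(282,288)])],[482,239,-.344])
print(R,e.round(1)); print(proj(c,place([(-37,0,49),(37,0,49),(0,0,86)],R)).round(1))
from rig import ctrl
from scipy.spatial.transform import Rotation as Ro
q=ctrl.sense()["ee_rot"];M=Ro.from_quat(np.r_[q[1:],q[0]]).as_matrix();print(np.arctan2(M[1,1],M[0,1]))
```

```text
[ 4.84863031e+02  2.36219756e+02 -3.34532848e-01] [-0.6 -0.5  0.4 -0.1  0.2  0.7 -0.   0.2]
[[283.6 215.1]
 [359.4 214.6]
 [322.  224.4]]
-0.34190809890720636
```

Emit:
{"method": "carry_out", "body": {
  "targets": [
    {"x":0.0035,"y":-0.0037,"z":-0.05,"ax":0,"ay":0,"az":0.007,"hand":1},
    {"x":0.0035,"y":-0.0037,"z":-0.1,"ax":0,"ay":0,"az":0.007,"hand":1},
    {"x":0.0035,"y":-0.0037,"z":-0.13,"ax":0,"ay":0,"az":0.007,"hand":1},
    {"x":0.0035,"y":-0.0037,"z":-0.13,"ax":0,"ay":0,"az":0.007,"hand":1}
  ]
}}

```text
time_s: 2.2
eef_pos: [483.9, 236.1, 99.9]
ee_rot: [-0.409, -0.575, -0.41, 0.578]
force: [-0.6, 0.7, 0.0]
grip_width: 1.001
```

```bash
python3 -c "
from h import *; look('w3')"
```

```text
2.25 [485.1 236.2 101.7] [-0.409 -0.576 -0.41   0.577] [ 0.7 -1.1  0.8]
```

View pics/w3.png

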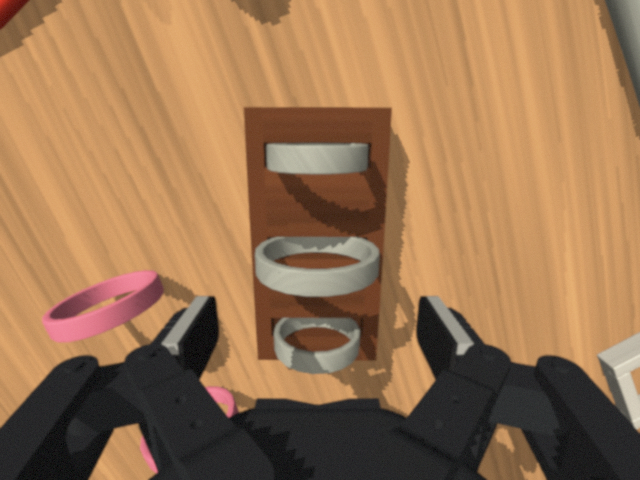

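The bangle spans 255 to 381 px, centred between the fingers at 217 and 419, and both side gaps are clear. Descending.

Emit:
{"method": "carry_out", "body": {
  "targets": [
    {"x":0,"y":0,"z":-0.036,"ax":0,"ay":0,"az":0,"hand":1},
    {"x":0,"y":0,"z":-0.071,"ax":0,"ay":0,"az":0,"hand":1},
    {"x":0,"y":0,"z":-0.071,"ax":0,"ay":0,"az":0,"hand":1},
    {"x":0,"y":0,"z":-0.071,"ax":0,"ay":0,"az":0,"hand":1}
  ]
}}

```text
time_s: 2.75
eef_pos: [486.7, 236.1, 32.6]
ee_rot: [0.41, 0.578, 0.409, -0.576]
force: [0.0, -0.6, -0.2]
grip_width: 0.999
```

Emit:
{"method": "carry_out", "body": {
  "targets": [
    {"x":0,"y":0,"z":0,"ax":0,"ay":0,"az":0,"hand":0.5},
    {"x":0,"y":0,"z":0,"ax":0,"ay":0,"az":0,"hand":0.5},
    {"x":0,"y":0,"z":0,"ax":0,"ay":0,"az":0,"hand":0.4},
    {"x":0,"y":0,"z":0,"ax":0,"ay":0,"az":0,"hand":0.4},
    {"x":0,"y":0,"z":0,"ax":0,"ay":0,"az":0,"hand":0.4}
  ],
  "grip_force": 45
}}

```text
time_s: 3.38
eef_pos: [486.4, 236.1, 32.7]
ee_rot: [0.409, 0.578, 0.409, -0.576]
force: [-3.4, 0.5, 10.2]
grip_width: 0.857
```

Emit:
{"method": "carry_out", "body": {
  "targets": [
    {"x":0,"y":0,"z":0.01,"ax":0,"ay":0,"az":0,"hand":0},
    {"x":0,"y":0,"z":0.03,"ax":0,"ay":0,"az":0,"hand":0},
    {"x":0,"y":0,"z":0.07,"ax":0,"ay":0,"az":0,"hand":0},
    {"x":0,"y":0,"z":0.12,"ax":0,"ay":0,"az":0,"hand":0},
    {"x":0,"y":0,"z":0.12,"ax":0,"ay":0,"az":0,"hand":0}
  ]
}}

```text
time_s: 4.0
eef_pos: [487.3, 236.1, 155.0]
ee_rot: [0.41, 0.58, 0.408, -0.574]
force: [0.1, 0.8, -1.0]
grip_width: 0.849
```

```bash
python3 -c "
from h import *; look('w4')"
```

```text
4.05 [486.1 235.8 152.4] [ 0.41   0.578  0.409 -0.575] [-0.2  0.4 -1.8]
```

View pics/w4.png

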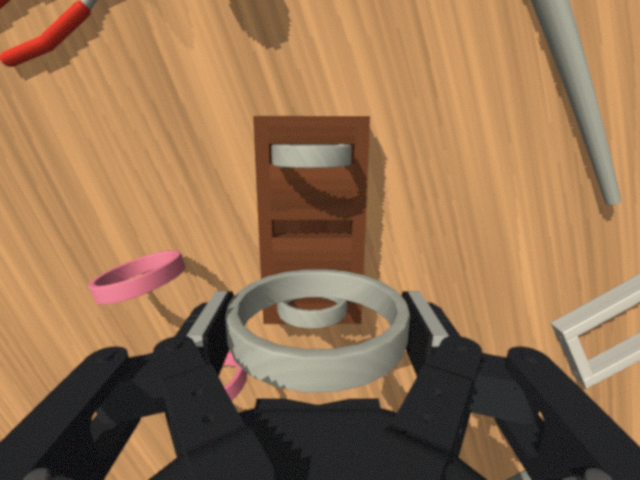

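The bangle is held, with both small ones still in place. Outer rim rows are about 270 and 390, and the inner opening runs about 302 to 335 at column 318. I'll check how it sits in the tool frame.

Run:
```python
from h import *;import json
from scipy.spatial.transform import Rotation as Ro
c=json.load(open("w4.json"));q=[.41,.578,.409,-.575];T=np.array([486.1,235.8,152.4])
M=Ro.from_quat(np.r_[q[1:],q[0]]).as_matrix()
im=cv2.imread("pics/w4.png")[:,318].astype(int); print([(v,im[v].tolist()) for v in range(262,400,3)])
# tool frame: axial +y side = -toolz ; up = -toolx
def pts(p):
    b,h,a=p; out=[]
    for ax,r in [(7,-37),(-7,-32),(7,32),(-7,37)]:
        A=b+ax*np.cos(a)-r*np.sin(a); H=h+ax*np.sin(a)+r*np.cos(a)
        out.append(T+M@[-H,0,-A])
    return proj(c,np.array(out))
ob=np.array([270,302,335,390])
r=least_squares(lambda p:pts(p)[:,1]-ob,[0,19,0]);print(r.x,r.fun,pts([0,19,0])[:,1],pts([0,25,0])[:,1],pts([0,25,.2])[:,1])
```

```text
[(262, [36, 60, 106]), (265, [40, 63, 107]), (268, [53, 75, 108]), (271, [136, 151, 154]), (274, [159, 176, 178]), (277, [156, 173, 175]), (280, [155, 170, 172]), (283, [156, 171, 172]), (286, [153, 169, 171]), (289, [155, 172, 174]), (292, [155, 172, 174]), (295, [147, 166, 167]), (298, [41, 61, 98]), (301, [35, 57, 98]), (304, [35, 62, 107]), (307, [38, 66, 111]), (310, [123, 138, 144]), (313, [150, 168, 169]), (316, [150, 167, 168]), (319, [152, 167, 169]), (322, [144, 162, 163]), (325, [143, 158, 159]), (328, [89, 114, 136]), (331, [63, 97, 129]), (334, [67, 102, 136]), (337, [96, 143, 191]), (340, [98, 148, 202]), (343, [100, 150, 202]), (346, [101, 151, 204]), (349, [115, 138, 159]), (352, [134, 148, 150]), (355, [144, 161, 161]), (358, [157, 176, 176]), (361, [156, 173, 174]), (364, [157, 173, 174]), (367, [157, 173, 176]), (370, [153, 169, 170]), (373, [149, 167, 167]), (376, [150, 169, 170]), (379, [156, 175, 173]), (382, [154, 170, 173]), (385, [148, 165, 168]), (388, [144, 159, 162]), (391, [128, 151, 164]), (394, [90, 136, 186]), (397, [94, 142, 188])]
[ 8.72308224 31.11936804 -0.12012597] [ 0.27654299 -0.28590407 -0.07949126  0.08630745] [269.45113969 298.42972537 349.48325833 395.58483526] [273.9695986  303.93261426 361.1184582  409.62554426] [261.94351111 291.38332015 380.19544949 422.40194384]
```

Run:
```python
from h import *;import json
from scipy.spatial.transform import Rotation as Ro
c=json.load(open("w4.json"));q=[.41,.578,.409,-.575];T=np.array([486.1,235.8,152.4])
M=Ro.from_quat(np.r_[q[1:],q[0]]).as_matrix()
def pts(p):
    b,h,a=p; out=[]
    for ax,r in [(7,-37),(-7,-32),(7,32),(-7,37)]:
        A=b+ax*np.cos(a)-r*np.sin(a); H=h+ax*np.sin(a)+r*np.cos(a)
        out.append(T+M@[-H,0,-A])
    return proj(c,np.array(out))[:,1]
ob=np.array([270,296.5,348.5,391])
r=least_squares(lambda p:pts(p)-ob,[0,19,0]);print(r.x,r.fun)
```

```text
[-4.23906109 10.95240139  0.02851842] [-0.50954852  0.53590397  0.17651845 -0.19567984]
```

Emit:
{"method": "carry_out", "body": {
  "targets": [
    {"x":0.01,"y":-0.03,"z":0.015,"ax":0,"ay":0,"az":0.08,"hand":0},
    {"x":0.02,"y":-0.07,"z":0.03,"ax":0,"ay":0,"az":0.16,"hand":0},
    {"x":0.03,"y":-0.11,"z":0.03,"ax":0,"ay":0,"az":0.24,"hand":0},
    {"x":0.04,"y":-0.15,"z":0.03,"ax":0,"ay":0,"az":0.33,"hand":0},
    {"x":0.05,"y":-0.19,"z":0.03,"ax":0,"ay":0,"az":0.42,"hand":0}
  ]
}}

```text
time_s: 4.68
eef_pos: [535.2, 44.3, 179.3]
ee_rot: [0.52, 0.478, 0.522, -0.478]
force: [-0.1, 0.6, -0.3]
grip_width: 0.85
```

Emit:
{"method": "carry_out", "body": {
  "targets": [
    {"x":0.01,"y":-0.04,"z":0,"ax":0,"ay":0,"az":0.08,"hand":0},
    {"x":0.02,"y":-0.08,"z":0,"ax":0,"ay":0,"az":0.16,"hand":0},
    {"x":0.029,"y":-0.112,"z":0,"ax":0,"ay":0,"az":0.233,"hand":0},
    {"x":0.029,"y":-0.112,"z":0,"ax":0,"ay":0,"az":0.233,"hand":0},
    {"x":0.029,"y":-0.112,"z":0,"ax":0,"ay":0,"az":0.233,"hand":0}
  ]
}}

```text
time_s: 5.3
eef_pos: [564.0, -65.7, 179.6]
ee_rot: [0.572, 0.415, 0.573, -0.415]
force: [0.0, -1.2, -1.5]
grip_width: 0.849
```

```bash
python3 -c "
from h import *; look('w5')"
```

```text
5.35 [564.1 -65.4 179.8] [ 0.572  0.415  0.573 -0.415] [-0.1  0.  -1. ]
```

View pics/w5.png

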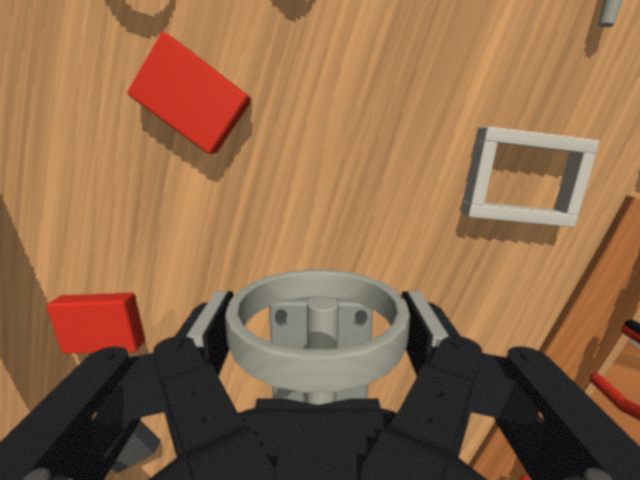

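The horn is visible through the held hoop, at about x 309 to 336 px with its tip near row 300, and the base corners are near (271,303) and (372,306). I'll enlarge it for a better press fit.

```bash
python3 -c "
import cv2
a=cv2.imread('pics/w5.png')[280:415,230:410];cv2.imwrite('pics/c5.png',cv2.resize(a,(720,540),interpolation=cv2.INTER_CUBIC))"
```

```text
(no output)
```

View pics/c5.png

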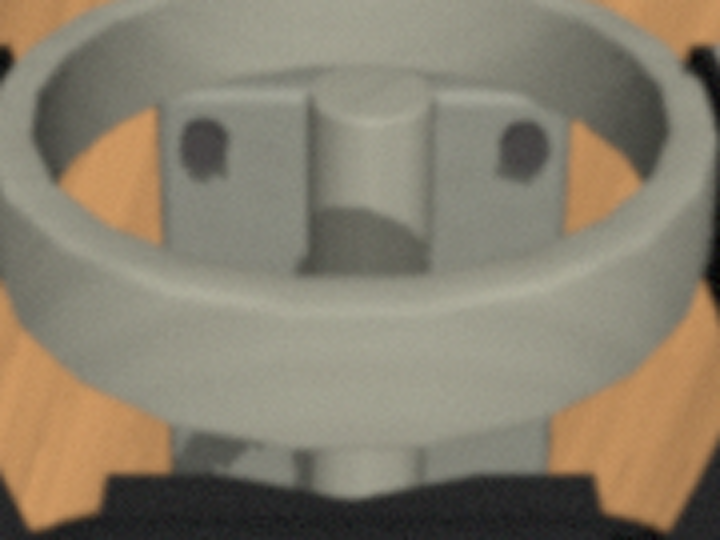

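Run:
```python
from h import *;import json
c=json.load(open("w5.json"))
def colat(v,a,b,row):
    s=np.linspace(0,1,60)[:,None]; p=proj(c,place(np.array(a,float)+s*(np.array(b,float)-a),v)); return np.interp(row,p[:,1],p[:,0])
def res(v):
    p=proj(c,place([(-90,-52.5,18),(-90,52.5,18),(-130,0,105)],v))-[(270,304),(372.8,304.5),(323.2,310.5)]
    l=[colat(v,(-90,-52.5,18),(60,-52.5,18),389)-273,colat(v,(-90,52.5,18),(60,52.5,18),388)-367.6,colat(v,(-130,0,105),(0,0,105),347)-322.3,colat(v,(-130,0,105),(0,0,105),397)-321.6]
    return np.r_[p.ravel(),l]
for w in (1,):
    r=least_squares(res,[618,-229,-1.25],x_scale=[100,100,1]);print(r.x,r.fun.round(1))
from rig import ctrl
from scipy.spatial.transform import Rotation as Ro
s=ctrl.sense();q=s["ee_rot"];M=Ro.from_quat(np.r_[q[1:],q[0]]).as_matrix();print("jaw",np.arctan2(M[1,1],M[0,1]),M[:,0])
v=r.x;d=s["eef_pos"][:2]-v[:2];cc,ss=np.cos(v[2]),np.sin(v[2]);print("tcp in press",cc*d[0]+ss*d[1],-ss*d[0]+cc*d[1])
```

```text
[ 621.98851148 -233.64226417   -1.26164714] [-1.6 -0.5  1.2 -0.3 -0.1  0.7 -0.9  0.8  0.3  0.3]
jaw 0.3161928332341146 [-1.10222280e-03  5.92400911e-04 -9.99999217e-01]
tcp in press -177.862012266842 -3.9643347389624495
```

Emit:
{"method": "carry_out", "body": {
  "targets": [
    {"x":0.0038,"y":0.0012,"z":-0.04,"ax":0,"ay":0,"az":-0.005,"hand":0},
    {"x":0.0038,"y":0.0012,"z":-0.08,"ax":0,"ay":0,"az":-0.005,"hand":0},
    {"x":0.0038,"y":0.0012,"z":-0.105,"ax":0,"ay":0,"az":-0.005,"hand":0},
    {"x":0.0038,"y":0.0012,"z":-0.105,"ax":0,"ay":0,"az":-0.005,"hand":0},
    {"x":0.0038,"y":0.0012,"z":-0.105,"ax":0,"ay":0,"az":-0.005,"hand":0}
  ]
}}

```text
time_s: 5.98
eef_pos: [568.9, -64.8, 76.6]
ee_rot: [0.572, 0.417, 0.571, -0.416]
force: [0.1, 0.3, -0.8]
grip_width: 0.852
```

Emit:
{"method": "carry_out", "body": {
  "targets": [
    {"x":0.005,"y":-0.0155,"z":0,"ax":0,"ay":0,"az":0,"hand":0},
    {"x":0.01,"y":-0.031,"z":0,"ax":0,"ay":0,"az":0,"hand":0},
    {"x":0.015,"y":-0.0465,"z":0,"ax":0,"ay":0,"az":0,"hand":0},
    {"x":0.02,"y":-0.062,"z":0,"ax":0,"ay":0,"az":0,"hand":0},
    {"x":0.0239,"y":-0.0743,"z":0,"ax":0,"ay":0,"az":0,"hand":0}
  ]
}}

```text
time_s: 6.6
eef_pos: [592.5, -140.8, 75.2]
ee_rot: [0.571, 0.417, 0.571, -0.417]
force: [-0.1, -0.5, -0.9]
grip_width: 0.85
```

Emit:
{"method": "carry_out", "body": {
  "targets": [
    {"x":0,"y":0,"z":0,"ax":0,"ay":0,"az":0,"hand":0},
    {"x":0,"y":0,"z":0,"ax":0,"ay":0,"az":0,"hand":0}
  ]
}}

```text
time_s: 6.85
eef_pos: [592.1, -139.1, 75.2]
ee_rot: [0.571, 0.416, 0.572, -0.416]
force: [-0.0, -0.1, -1.5]
grip_width: 0.848
```

```bash
python3 -c "
from h import *; look('w6')
from rig import viewer
b=viewer.capture('side');a=cv2.imread('pics/w6.png')
o=np.hstack([cv2.resize(b[120:240,270:390],(400,400),interpolation=2),cv2.resize(a[240:440,220:420],(400,400),interpolation=2)]);cv2.imwrite('pics/c6.png',o)"
```

```text
6.9 [ 592.1 -139.    75.2] [ 0.571  0.416  0.572 -0.416] [-0.3 -0.9 -0.1]
```

View pics/c6.png

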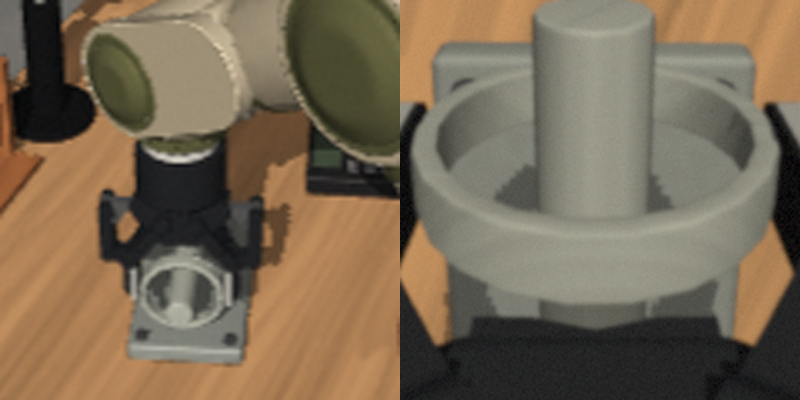

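The hoop is over the horn: in the right half it is centred at crop x≈596, with the horn at ≈594. Lowering.

Emit:
{"method": "carry_out", "body": {
  "targets": [
    {"x":0,"y":0,"z":-0.006,"ax":0,"ay":0,"az":0,"hand":0},
    {"x":0,"y":0,"z":-0.011,"ax":0,"ay":0,"az":0,"hand":0},
    {"x":0,"y":0,"z":-0.011,"ax":0,"ay":0,"az":0,"hand":0}
  ]
}}

```text
time_s: 7.32
eef_pos: [591.9, -139.2, 63.6]
ee_rot: [0.571, 0.416, 0.572, -0.417]
force: [0.5, 0.0, -0.5]
grip_width: 0.849
```

Emit:
{"method": "carry_out", "body": {
  "targets": [
    {"x":0,"y":0,"z":-0.002,"ax":0,"ay":0,"az":0,"hand":0},
    {"x":0,"y":0,"z":-0.003,"ax":0,"ay":0,"az":0,"hand":0},
    {"x":0,"y":0,"z":-0.003,"ax":0,"ay":0,"az":0,"hand":0}
  ]
}}

```text
time_s: 7.7
eef_pos: [592.2, -139.5, 61.3]
ee_rot: [0.571, 0.417, 0.571, -0.417]
force: [0.0, -0.3, -1.1]
grip_width: 0.853
```

Emit:
{"method": "carry_out", "body": {
  "targets": [
    {"x":0,"y":0,"z":-0.0015,"ax":0,"ay":0,"az":0,"hand":0},
    {"x":0,"y":0,"z":-0.003,"ax":0,"ay":0,"az":0,"hand":0},
    {"x":0,"y":0,"z":-0.003,"ax":0,"ay":0,"az":0,"hand":0}
  ]
}}

```text
time_s: 8.07
eef_pos: [592.1, -139.5, 58.1]
ee_rot: [0.571, 0.417, 0.571, -0.417]
force: [-0.2, 0.3, -0.4]
grip_width: 0.849
```

Emit:
{"method": "carry_out", "body": {
  "targets": [
    {"x":0,"y":0,"z":-0.001,"ax":0,"ay":0,"az":0,"hand":0},
    {"x":0,"y":0,"z":-0.002,"ax":0,"ay":0,"az":0,"hand":0},
    {"x":0,"y":0,"z":-0.002,"ax":0,"ay":0,"az":0,"hand":0}
  ]
}}

```text
time_s: 8.45
eef_pos: [592.3, -139.5, 56.7]
ee_rot: [0.572, 0.417, 0.571, -0.417]
force: [-1.7, 0.2, 3.5]
grip_width: 0.849
```

Emit:
{"method": "carry_out", "body": {
  "targets": [
    {"x":0,"y":0,"z":0,"ax":0,"ay":0,"az":0,"hand":1},
    {"x":0,"y":0,"z":0,"ax":0,"ay":0,"az":0,"hand":1},
    {"x":0,"y":0,"z":0,"ax":0,"ay":0,"az":0,"hand":1}
  ]
}}

```text
time_s: 8.82
eef_pos: [592.2, -139.4, 56.2]
ee_rot: [0.571, 0.417, 0.571, -0.417]
force: [0.4, -0.1, -0.3]
grip_width: 0.998
```

Emit:
{"method": "carry_out", "body": {
  "targets": [
    {"x":0,"y":0,"z":0.02,"ax":0,"ay":0,"az":0,"hand":1},
    {"x":0,"y":0,"z":0.05,"ax":0,"ay":0,"az":0,"hand":1},
    {"x":0,"y":0,"z":0.09,"ax":0,"ay":0,"az":0,"hand":1},
    {"x":0,"y":0,"z":0.14,"ax":0,"ay":0,"az":0,"hand":1},
    {"x":0,"y":0,"z":0.18,"ax":0,"ay":0,"az":0,"hand":1}
  ]
}}

```text
time_s: 9.45
eef_pos: [592.2, -139.5, 238.4]
ee_rot: [0.572, 0.417, 0.571, -0.416]
force: [1.0, -0.0, 0.2]
grip_width: 0.995
```

Emit:
{"method": "carry_out", "body": {
  "targets": [
    {"x":-0.003,"y":0.01,"z":0,"ax":-0.15,"ay":-0.048,"az":0,"hand":-0.2},
    {"x":-0.006,"y":0.02,"z":0,"ax":-0.3,"ay":-0.096,"az":0,"hand":-0.2},
    {"x":-0.009,"y":0.03,"z":0,"ax":-0.45,"ay":-0.144,"az":0,"hand":-0.2},
    {"x":-0.012,"y":0.04,"z":0,"ax":-0.6,"ay":-0.192,"az":0,"hand":-0.2},
    {"x":-0.0141,"y":0.0443,"z":0,"ax":-0.748,"ay":-0.239,"az":0,"hand":-0.2}
  ]
}}

```text
time_s: 10.07
eef_pos: [578.2, -94.3, 236.9]
ee_rot: [0.748, 0.224, 0.307, -0.544]
force: [0.6, -0.8, 0.3]
grip_width: 0.4
```

Emit:
{"method": "carry_out", "body": {
  "targets": [
    {"x":0,"y":0,"z":0,"ax":0,"ay":0,"az":0,"hand":-0.2},
    {"x":0,"y":0,"z":0,"ax":0,"ay":0,"az":0,"hand":-0.2}
  ]
}}

```text
time_s: 10.32
eef_pos: [578.4, -95.5, 236.7]
ee_rot: [0.746, 0.226, 0.31, -0.544]
force: [0.3, 0.0, -0.1]
grip_width: 0.405
```

```bash
cat > st.py <<'E'
from rig import ctrl
import numpy as np
from scipy.spatial.transform import Rotation as Ro
s=ctrl.sense();q=s["ee_rot"];M=Ro.from_quat(np.r_[q[1:],q[0]]).as_matrix()
v=[621.5,-233,-1.262];W=Ro.from_euler("z",v[2]).as_matrix().T
print("tcp press",(W@(s["eef_pos"]-[v[0],v[1],0])).round(1),"F press",(W@s["force"]).round(1),"grip",s["grip_width"],"\n",(W@M).round(3),s["joints"].round(2),s["time_s"])
E
python3 st.py
```

```text
tcp press [-144.1    0.7  236.7] F press [ 0.   0.3 -0.1] grip 0.40460070448945085 
 [[ 0.706 -0.001  0.709]
 [ 0.     1.     0.001]
 [-0.709 -0.     0.706]] [-0.08  0.39  1.58 -0.87  1.02  0.03] 10.325
```

Emit:
{"method": "carry_out", "body": {
  "targets": [
    {"x":0,"y":0,"z":-0.045,"ax":0,"ay":0,"az":0,"hand":-0.2},
    {"x":0,"y":0,"z":-0.09,"ax":0,"ay":0,"az":0,"hand":-0.2},
    {"x":0,"y":0,"z":-0.125,"ax":0,"ay":0,"az":0,"hand":-0.2},
    {"x":0,"y":0,"z":-0.1455,"ax":0,"ay":0,"az":0,"hand":-0.2},
    {"x":0,"y":0,"z":-0.1455,"ax":0,"ay":0,"az":0,"hand":-0.2}
  ]
}}

```text
time_s: 10.95
eef_pos: [577.9, -96.3, 90.1]
ee_rot: [0.745, 0.225, 0.31, -0.545]
force: [0.8, -0.1, 0.9]
grip_width: 0.402
```

```bash
python3 st.py
```

```text
tcp press [-143.5    0.    90.1] F press [0.3 0.7 0.9] grip 0.40216213753461516 
 [[ 0.706  0.001  0.708]
 [-0.002  1.     0.002]
 [-0.708 -0.003  0.706]] [-0.08  0.59  1.71 -1.08  0.84  0.37] 10.95
```

Emit:
{"method": "carry_out", "body": {
  "targets": [
    {"x":0.0046,"y":-0.0143,"z":0,"ax":0,"ay":0,"az":0,"hand":-0.2},
    {"x":0.0091,"y":-0.0286,"z":0,"ax":0,"ay":0,"az":0,"hand":-0.2},
    {"x":0.0137,"y":-0.0429,"z":0,"ax":0,"ay":0,"az":0,"hand":-0.2},
    {"x":0.0173,"y":-0.0543,"z":0,"ax":0,"ay":0,"az":0,"hand":-0.2},
    {"x":0.021,"y":-0.0658,"z":0,"ax":0,"ay":0,"az":0,"hand":-0.2}
  ]
}}

```text
time_s: 11.58
eef_pos: [599.3, -161.8, 90.9]
ee_rot: [0.746, 0.225, 0.31, -0.545]
force: [-0.7, 0.9, 0.4]
grip_width: 0.399
```

Emit:
{"method": "carry_out", "body": {
  "targets": [
    {"x":0.003,"y":-0.0095,"z":0,"ax":0,"ay":0,"az":0,"hand":-0.2},
    {"x":0.006,"y":-0.019,"z":0,"ax":0,"ay":0,"az":0,"hand":-0.2},
    {"x":0.0085,"y":-0.0267,"z":0,"ax":0,"ay":0,"az":0,"hand":-0.2},
    {"x":0.0109,"y":-0.0343,"z":0,"ax":0,"ay":0,"az":0,"hand":-0.2},
    {"x":0.0109,"y":-0.0343,"z":0,"ax":0,"ay":0,"az":0,"hand":-0.2}
  ]
}}

```text
time_s: 12.2
eef_pos: [610.0, -195.8, 90.7]
ee_rot: [0.746, 0.225, 0.31, -0.545]
force: [-0.1, -0.0, 0.5]
grip_width: 0.402
```

```bash
python3 st.py; python3 -c "
from h import *; look('w7')"
```

```text
tcp press [-38.9   0.4  90.7] F press [-0.  -0.1  0.5] grip 0.4017228318448474 
 [[ 0.707 -0.001  0.707]
 [-0.     1.     0.002]
 [-0.707 -0.001  0.707]] [-0.25  0.64  1.62 -1.1   0.74  0.24] 12.2
12.25 [ 610.  -195.4   90.7] [ 0.746  0.225  0.31  -0.545] [ 0.1 -0.4 -0.3]
```

View pics/w7.png

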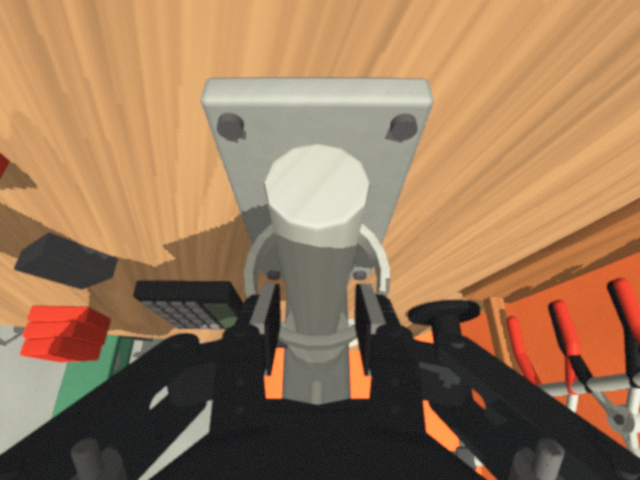

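The hoop, at (317,230–345), hangs square on the horn just ahead of the fingertips and is sliding along properly. Continuing to the shoulder.

Emit:
{"method": "carry_out", "body": {
  "targets": [
    {"x":0.0024,"y":-0.0076,"z":0,"ax":0,"ay":0,"az":0,"hand":-0.2},
    {"x":0.0043,"y":-0.0133,"z":0,"ax":0,"ay":0,"az":0,"hand":-0.2},
    {"x":0.0055,"y":-0.0171,"z":0,"ax":0,"ay":0,"az":0,"hand":-0.2},
    {"x":0.0055,"y":-0.0171,"z":0,"ax":0,"ay":0,"az":0,"hand":-0.2}
  ]
}}

```text
time_s: 12.75
eef_pos: [615.5, -212.7, 90.8]
ee_rot: [0.746, 0.225, 0.309, -0.545]
force: [0.3, 0.2, -0.8]
grip_width: 0.397
```

Emit:
{"method": "carry_out", "body": {
  "targets": [
    {"x":0.0006,"y":-0.0019,"z":0,"ax":0,"ay":0,"az":0,"hand":-0.2},
    {"x":0.0009,"y":-0.0029,"z":0,"ax":0,"ay":0,"az":0,"hand":-0.2},
    {"x":0.0009,"y":-0.0029,"z":0,"ax":0,"ay":0,"az":0,"hand":-0.2}
  ]
}}

```text
time_s: 13.12
eef_pos: [616.4, -215.3, 90.8]
ee_rot: [0.746, 0.225, 0.31, -0.545]
force: [0.1, -0.2, -0.4]
grip_width: 0.401
```

```bash
python3 st.py
```

```text
tcp press [-18.4   0.5  90.8] F press [ 0.3  0.1 -0.4] grip 0.4013608792687483 
 [[ 0.707 -0.002  0.707]
 [ 0.     1.     0.002]
 [-0.707 -0.001  0.707]] [-0.29  0.65  1.6  -1.09  0.72  0.2 ] 13.125
```

Emit:
{"method": "carry_out", "body": {
  "targets": [
    {"x":0.0006,"y":-0.0019,"z":0,"ax":0,"ay":0,"az":0,"hand":-0.2},
    {"x":0.0006,"y":-0.0019,"z":0,"ax":0,"ay":0,"az":0,"hand":-0.2},
    {"x":0.0006,"y":-0.0019,"z":0,"ax":0,"ay":0,"az":0,"hand":-0.2}
  ]
}}

```text
time_s: 13.5
eef_pos: [617.0, -217.2, 90.8]
ee_rot: [0.746, 0.225, 0.31, -0.545]
force: [-0.2, -0.3, 0.7]
grip_width: 0.399
```

Emit:
{"method": "carry_out", "body": {
  "targets": [
    {"x":0.0006,"y":-0.0019,"z":0,"ax":0,"ay":0,"az":0,"hand":-0.2},
    {"x":0.0006,"y":-0.0019,"z":0,"ax":0,"ay":0,"az":0,"hand":-0.2},
    {"x":0.0006,"y":-0.0019,"z":0,"ax":0,"ay":0,"az":0,"hand":-0.2}
  ]
}}

```text
time_s: 13.88
eef_pos: [617.6, -219.1, 90.8]
ee_rot: [0.746, 0.225, 0.31, -0.545]
force: [0.1, -0.8, 0.5]
grip_width: 0.401
```

Emit:
{"method": "carry_out", "body": {
  "targets": [
    {"x":0.0006,"y":-0.0019,"z":0,"ax":0,"ay":0,"az":0,"hand":-0.2},
    {"x":0.0006,"y":-0.0019,"z":0,"ax":0,"ay":0,"az":0,"hand":-0.2},
    {"x":0.0006,"y":-0.0019,"z":0,"ax":0,"ay":0,"az":0,"hand":-0.2}
  ]
}}

```text
time_s: 14.25
eef_pos: [618.1, -220.3, 90.6]
ee_rot: [0.746, 0.225, 0.31, -0.544]
force: [-2.6, 5.5, 1.8]
grip_width: 0.399
```

Emit:
{"method": "carry_out", "body": {
  "targets": [
    {"x":0.0006,"y":-0.0019,"z":0,"ax":0,"ay":0,"az":0,"hand":-0.2},
    {"x":0.0006,"y":-0.0019,"z":0,"ax":0,"ay":0,"az":0,"hand":-0.2},
    {"x":0.0006,"y":-0.0019,"z":0,"ax":0,"ay":0,"az":0,"hand":-0.2}
  ]
}}

```text
time_s: 14.62
eef_pos: [618.3, -220.9, 90.1]
ee_rot: [0.746, 0.226, 0.311, -0.544]
force: [-7.1, 16.4, 5.0]
grip_width: 0.401
```

```bash
python3 st.py;python3 -c "
from h import *; look('w8')"
```

```text
tcp press [-12.5   0.7  90.1] F press [-17.8  -1.8   5. ] grip 0.40136810414982055 
 [[ 0.705 -0.002  0.709]
 [ 0.001  1.     0.003]
 [-0.709 -0.001  0.705]] [-0.29  0.65  1.59 -1.09  0.71  0.19] 14.625
14.675 [ 618.3 -220.8   90.1] [ 0.746  0.226  0.311 -0.544] [-7.1 16.2  5.1]
```

The force rose to 18 N at TCP x≈-12.5, so the bangle is against the shoulder. Backing off slowly.

Emit:
{"method": "carry_out", "body": {
  "targets": [
    {"x":-0.0009,"y":0.0029,"z":0,"ax":0,"ay":0,"az":0,"hand":-0.2},
    {"x":-0.0027,"y":0.0086,"z":0,"ax":0,"ay":0,"az":0,"hand":-0.2},
    {"x":-0.0061,"y":0.019,"z":0,"ax":0,"ay":0,"az":0,"hand":-0.2},
    {"x":-0.0106,"y":0.0333,"z":0,"ax":0,"ay":0,"az":0,"hand":-0.2},
    {"x":-0.0152,"y":0.0476,"z":0,"ax":0,"ay":0,"az":0,"hand":-0.2}
  ]
}}

```text
time_s: 15.3
eef_pos: [603.2, -174.1, 90.8]
ee_rot: [0.746, 0.225, 0.31, -0.544]
force: [0.8, 0.5, 0.3]
grip_width: 0.398
```

Emit:
{"method": "carry_out", "body": {
  "targets": [
    {"x":-0.0091,"y":0.0286,"z":0,"ax":0,"ay":0,"az":0,"hand":-0.2},
    {"x":-0.0152,"y":0.0476,"z":0,"ax":0,"ay":0,"az":0,"hand":-0.2},
    {"x":-0.0152,"y":0.0476,"z":0,"ax":0,"ay":0,"az":0,"hand":-0.2}
  ]
}}

```text
time_s: 15.68
eef_pos: [588.4, -126.3, 90.9]
ee_rot: [0.747, 0.225, 0.31, -0.544]
force: [0.4, -0.6, -1.3]
grip_width: 0.403
```

```bash
python3 st.py
python3 - <<'E'
from h import *; look('w9')
from rig import viewer
a=cv2.imread('pics/w9.png'); b=viewer.capture('side'); c=viewer.capture('scene')
o=np.hstack([cv2.resize(a[120:420,170:470],(500,500),interpolation=2),np.vstack([cv2.resize(b[130:220,290:380],(250,250),interpolation=2),cv2.resize(c[180:270,180:270],(250,250),interpolation=2)])]);cv2.imwrite('pics/c9.png',o)
E
```

```text
tcp press [-111.8    0.9   90.9] F press [ 0.7  0.2 -1.3] grip 0.40255037639824487 
 [[ 0.707 -0.004  0.707]
 [ 0.002  1.     0.004]
 [-0.707 -0.001  0.707]] [-0.13  0.6   1.69 -1.09  0.8   0.33] 15.675
15.725 [ 588.6 -127.2   90.9] [ 0.747  0.225  0.31  -0.544] [-0.2  0.3  0.7]
```

View pics/c9.png

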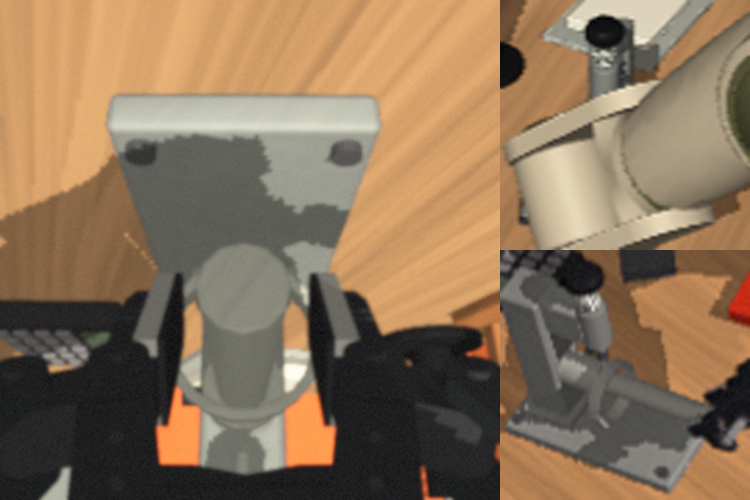

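The bangle hangs against the boss under the punch (scene inset, crop (600,385)) and clear of the fingers. Next I'll raise, come upright with the fingers shut, and go above the knob.

Emit:
{"method": "carry_out", "body": {
  "targets": [
    {"x":0,"y":0,"z":0.04,"ax":0,"ay":0,"az":0,"hand":-0.2},
    {"x":0,"y":0,"z":0.09,"ax":0,"ay":0,"az":0,"hand":-0.2},
    {"x":0,"y":0,"z":0.14,"ax":0,"ay":0,"az":0,"hand":-0.6},
    {"x":0,"y":0,"z":0.19,"ax":0,"ay":0,"az":0,"hand":-1},
    {"x":0,"y":0,"z":0.22,"ax":0,"ay":0,"az":0,"hand":-1}
  ],
  "grip_force": 30
}}

```text
time_s: 16.45
eef_pos: [588.6, -128.6, 313.8]
ee_rot: [0.747, 0.226, 0.308, -0.545]
force: [0.7, 0.4, 0.0]
grip_width: -0.0
```

Emit:
{"method": "carry_out", "body": {
  "targets": [
    {"x":0.004,"y":-0.0125,"z":0,"ax":0.15,"ay":0.048,"az":0,"hand":-1},
    {"x":0.008,"y":-0.025,"z":0,"ax":0.3,"ay":0.096,"az":0,"hand":-1},
    {"x":0.016,"y":-0.05,"z":0,"ax":0.45,"ay":0.144,"az":0,"hand":-1},
    {"x":0.024,"y":-0.075,"z":0,"ax":0.6,"ay":0.192,"az":0,"hand":-1},
    {"x":0.034,"y":-0.1065,"z":0,"ax":0.748,"ay":0.239,"az":0,"hand":-1}
  ]
}}

```text
time_s: 17.08
eef_pos: [622.3, -235.7, 311.8]
ee_rot: [0.571, 0.418, 0.572, -0.415]
force: [0.7, -0.5, -0.4]
grip_width: 0.001
```

Emit:
{"method": "carry_out", "body": {
  "targets": [
    {"x":0,"y":0,"z":0,"ax":0,"ay":0,"az":0,"hand":-1},
    {"x":0,"y":0,"z":0,"ax":0,"ay":0,"az":0,"hand":-1}
  ]
}}

```text
time_s: 17.32
eef_pos: [622.2, -234.7, 310.5]
ee_rot: [0.571, 0.417, 0.571, -0.417]
force: [0.6, 0.6, -0.1]
grip_width: -0.003
```

```bash
python3 st.py
python3 - <<'E'
from h import *; look('w10')
from rig import viewer
s=viewer.capture('scene');cv2.imwrite('pics/s10.png',s)
A=viewer.camera_info('scene')
# dark knob blob in scene -> knob centre estimate on plane z~252
x0,y0,x1,y1=185,170,235,215
m=(s[y0:y1,x0:x1].max(2)<45).astype(np.uint8)
n,l,st,ce=cv2.connectedComponentsWithStats(m)
print([(st[i].tolist(),(ce[i]+[x0,y0]).round(1).tolist()) for i in range(1,n) if st[i][4]>30])
print(proj(A,[[621.5,-233,263],[621.5,-233,252]]))
E
```

```text
tcp press [1.800e+00 2.000e-01 3.105e+02] F press [-0.4  0.8 -0.1] grip -0.0031229034167960467 
 [[ 0.    -0.001  1.   ]
 [-0.     1.     0.001]
 [-1.    -0.     0.   ]] [-0.54  0.62  0.83 -0.    1.69 -0.85] 17.325
17.375 [ 622.3 -233.8  311.2] [ 0.572  0.416  0.571 -0.417] [-0.2  0.2  0.4]
[([15, 10, 17, 16, 173], [208.1, 188.6])]
[[207.90061813 185.5074444 ]
 [208.62647924 188.33777825]]
```

Emit:
{"method": "carry_out", "body": {
  "targets": [
    {"x":0,"y":0,"z":-0.02,"ax":0,"ay":0,"az":0,"hand":-1},
    {"x":0,"y":0,"z":-0.038,"ax":0,"ay":0,"az":0,"hand":-1},
    {"x":0,"y":0,"z":-0.044,"ax":0,"ay":0,"az":0,"hand":-1},
    {"x":0,"y":0,"z":-0.044,"ax":0,"ay":0,"az":0,"hand":-1}
  ]
}}

```text
time_s: 17.92
eef_pos: [622.5, -233.6, 267.5]
ee_rot: [0.572, 0.416, 0.571, -0.416]
force: [-0.3, -0.8, 0.5]
grip_width: 0.005
```

Emit:
{"method": "carry_out", "body": {
  "targets": [
    {"x":0,"y":0,"z":-0.004,"ax":0,"ay":0,"az":0,"hand":-1},
    {"x":0,"y":0,"z":-0.008,"ax":0,"ay":0,"az":0,"hand":-1},
    {"x":0,"y":0,"z":-0.011,"ax":0,"ay":0,"az":0,"hand":-1},
    {"x":0,"y":0,"z":-0.013,"ax":0,"ay":0,"az":0,"hand":-1},
    {"x":0,"y":0,"z":-0.013,"ax":0,"ay":0,"az":0,"hand":-1}
  ]
}}

```text
time_s: 18.55
eef_pos: [622.7, -234.2, 255.1]
ee_rot: [0.572, 0.417, 0.571, -0.416]
force: [-0.9, 2.1, 7.9]
grip_width: 0.002
```

Ram travel is about 8 mm at 8 N, so the force follows the spring. Continuing to the stop.

Emit:
{"method": "carry_out", "body": {
  "targets": [
    {"x":0,"y":0,"z":-0.002,"ax":0,"ay":0,"az":0,"hand":-1},
    {"x":0,"y":0,"z":-0.004,"ax":0,"ay":0,"az":0,"hand":-1},
    {"x":0,"y":0,"z":-0.005,"ax":0,"ay":0,"az":0,"hand":-1},
    {"x":0,"y":0,"z":-0.005,"ax":0,"ay":0,"az":0,"hand":-1}
  ]
}}

```text
time_s: 19.05
eef_pos: [622.7, -234.2, 250.8]
ee_rot: [0.573, 0.417, 0.57, -0.416]
force: [-0.8, 1.8, 10.7]
grip_width: -0.001
```

Emit:
{"method": "carry_out", "body": {
  "targets": [
    {"x":0,"y":0,"z":-0.001,"ax":0,"ay":0,"az":0,"hand":-1},
    {"x":0,"y":0,"z":-0.001,"ax":0,"ay":0,"az":0,"hand":-1},
    {"x":0,"y":0,"z":-0.001,"ax":0,"ay":0,"az":0,"hand":-1}
  ]
}}

```text
time_s: 19.42
eef_pos: [622.7, -234.2, 250.6]
ee_rot: [0.573, 0.417, 0.57, -0.416]
force: [-2.6, 1.3, 13.2]
grip_width: -0.001
```

Emit:
{"method": "carry_out", "body": {
  "targets": [
    {"x":0,"y":0,"z":-0.0015,"ax":0,"ay":0,"az":0,"hand":-1},
    {"x":0,"y":0,"z":-0.0015,"ax":0,"ay":0,"az":0,"hand":-1},
    {"x":0,"y":0,"z":-0.0015,"ax":0,"ay":0,"az":0,"hand":-1}
  ]
}}

```text
time_s: 19.8
eef_pos: [622.8, -234.2, 250.4]
ee_rot: [0.573, 0.417, 0.569, -0.416]
force: [-5.0, 2.5, 20.5]
grip_width: 0.001
```

Emit:
{"method": "carry_out", "body": {
  "targets": [
    {"x":0,"y":0,"z":0.004,"ax":0,"ay":0,"az":0,"hand":-1},
    {"x":0,"y":0,"z":0.01,"ax":0,"ay":0,"az":0,"hand":-1},
    {"x":0,"y":0,"z":0.016,"ax":0,"ay":0,"az":0,"hand":-1},
    {"x":0,"y":0,"z":0.03,"ax":0,"ay":0,"az":0,"hand":-1},
    {"x":0,"y":0,"z":0.08,"ax":0,"ay":0,"az":0,"hand":-1}
  ]
}}

```text
time_s: 20.42
eef_pos: [621.7, -233.9, 324.6]
ee_rot: [0.569, 0.416, 0.574, -0.417]
force: [0.6, 0.0, 0.3]
grip_width: 0.001
```

Emit:
{"method": "carry_out", "body": {
  "targets": [
    {"x":0,"y":0.02,"z":0.02,"ax":0,"ay":0,"az":0,"hand":-1},
    {"x":0,"y":0.06,"z":0.02,"ax":0,"ay":0,"az":0,"hand":-1},
    {"x":-0.03,"y":0.12,"z":0.02,"ax":0,"ay":0,"az":0,"hand":-1},
    {"x":-0.06,"y":0.18,"z":0.02,"ax":0,"ay":0,"az":0,"hand":-1},
    {"x":-0.09,"y":0.24,"z":0.02,"ax":0,"ay":0,"az":0,"hand":-1}
  ]
}}

```text
time_s: 21.05
eef_pos: [537.3, -4.9, 346.6]
ee_rot: [0.571, 0.417, 0.571, -0.417]
force: [0.4, 0.5, -0.5]
grip_width: 0.002
```

Run:
```python
from h import *
from rig import ctrl,viewer
s=viewer.capture('scene');cv2.imwrite('pics/s11.png',s);A=viewer.camera_info('scene')
a=cv2.imread('pics/scene0.png')
m=(s[170:220,180:240].max(2)<45).astype(np.uint8); n,l,st,ce=cv2.connectedComponentsWithStats(m)
print("knob",[(ce[i]+[180,170]).round(1).tolist() for i in range(1,n) if st[i][4]>100])
# hoop silhouette: score of changed pixels vs model at x
d=(np.abs(s.astype(int)-a).max(2)>25).astype(float)
def mask(x,yaw=0):
    t=np.linspace(0,2*np.pi,90); im=np.zeros(s.shape[:2]+(3,),np.uint8)
    out=np.zeros(s.shape[:2],np.uint8)
    for r in (33,35,36.5):
        for k in (-6,-3,0,3,6):
            P=np.c_[np.full(90,x+k)+0*t,r*np.cos(t),73+r*np.sin(t)]
            for u,v in proj(A,place(P,[621.5,-233,-1.262])).round().astype(int): out[v,u]=1
    return out
for x in range(-30,13,3):
    k=mask(x); print(x,round(d[k>0].mean(),3))
print(ctrl.sense()["force"].round(1))
```

```text
knob [[208.2, 188.9]]
-30 0.08
-27 0.122
-24 0.153
-21 0.177
-18 0.215
-15 0.285
-12 0.325
-9 0.364
-6 0.398
-3 0.43
0 0.377
3 0.313
6 0.281
9 0.251
12 0.216
[-1.1  4.5  2.9]
```

Emit:
{"method": "carry_out", "body": {
  "targets": [
    {"x":0,"y":0,"z":0,"ax":0,"ay":0,"az":0,"hand":-1},
    {"x":0,"y":0,"z":0,"ax":0,"ay":0,"az":0,"hand":-1},
    {"x":0,"y":0,"z":0,"ax":0,"ay":0,"az":0,"hand":-1}
  ]
}}

```text
time_s: 21.48
eef_pos: [539.0, -7.5, 345.9]
ee_rot: [0.571, 0.417, 0.571, -0.417]
force: [0.4, 0.5, 0.5]
grip_width: -0.001
```

```bash
python3 -c "
from rig import ctrl,finish_job
print(ctrl.sense()['force']); print(finish_job())"
```

```text
[0.40675438 0.47390214 0.46145488]
the job is handed in; nothing more can be done
None
```

I hung the large bangle from the middle slot on the horn and pushed it home. I then pressed the palm knob to its stop, let it spring back, and handed the job in at about 21.5 s.

**Seating:** the push met a firm stop at 18 N, within about 1 mm of where I expected the shoulder. With the fingers backed off, the picture showed the bangle hanging clear of them under the punch.

**Pressing:** the force followed the spring, then rose to 20 N with the ram no longer moving at about 12.5 mm of travel.

**Last checks:**
- **Ram:** the knob is back at its original pixel position, so it is up.
- **Bangle position:** matching its outline in the last scene image gave a best fit about 3 mm short of the punch axis. That fit is coarse (3 mm steps, about 3 mm per pixel, roughly 2 mm calibration error), so it agrees with the bangle being home but does not prove it within the 3.5 mm limit. The main evidence is the stop force.
- **Robot:** clear of everything, with about 0.5 N on the tool.
- **Bystanders:** I did not check the smaller bangles or the other things in a final picture. The small bangles were still in their slots when I lifted the large one.

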